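# Clamp a gel tray in the caster with its cam lock

### The job

Get the gel caster ready to pour: set the clear gel tray down in its bed, slide the movable end wall up to it so the draw bolt's head goes into the cam, and turn the cam knob clockwise, about half a turn, to clamp the tray between the rubber faces. Gaskets differ in thickness, so go by feel: when the knob bites, that is, clearly stiffens, give it about 15 degrees more so that it is snug, and stop there, because forcing it further, or ramming the wall, cracks the tray. Let go of everything and leave the other things on the bench where they are.

Things in the scene. Friction and masses are not known exactly. Their poses are not given: they have to be found in the camera images.
- caster: Gel caster, grey plastic fixture screwed to the bench. Origin on the bench, x along it towards the cam lock, z up; base x -128 to 148 mm, y +-50. From -x: movable end wall in its slide, tray bed, fixed end wall (x 30 to 44 mm, 54 mm high, 88 wide) with a gasket facing the tray, cam lock (axis x = 104, y = 0).
- bed (a point): Middle of the bed, on its deck 24 mm above the bench, at caster x = -18, y = 0 mm, caster axes. The seated tray stands here, its length along x. It goes between guides 64 mm apart: corner guides (x +20 to +38 mm from here, 16 mm above the deck) and the slide's lips (beyond x = -30 mm, 12 mm above it); between these its sides are open for fingers.
- gasket_line (a point): Middle of the gasket's usual face, caster x = 22 mm, 18 mm above the deck. The true face stands up to 3 mm before or behind this (gaskets differ in thickness; not measured). Rubber and tray together give about 1 mm for 13 N.
- tray_center (a point): Gel tray, loose, clear acrylic with white comb marks, 80 mm long (x), 60 wide (y), 28 high, about 0.12 kg: 4 mm floor and two long sides, both short ends open and alike. The point is its centre, 14 mm above its underside. Grasp it across the 60 mm.
- tray: The same gel tray; origin at the centre of its underside, x along its length.
- wall_grip (a point): Movable end wall: upright plate 14 mm thick (x), 62 wide (y), top 44 mm above the deck; 0.3 kg, loose but held down in its slide, moves along the caster's x only, with a few N. Point: 10 mm below the middle of its top edge. Its rubber face stands 8.5 mm to +x. Starts drawn back; once the tray bears on the gasket the point is at caster x = -66.5 mm, give or take the gasket's 3 mm.
- wall: The same movable wall; origin at the centre of the plate's underside. It carries the draw bolt.
- bolt_head (a point): Centre of the upright round cross head (12 mm thick, 20 tall) of the steel draw bolt, 19 mm above the bench, fixed to the movable wall 147 mm to +x of its plate. The bolt runs under the tray and through the fixed wall. With the wall up to the tray the head stands in the cam's mouth, 20 to 27 mm from the cam axis; up to 30 mm the hook still takes it.
- cam_knob (a point): Wing knob on the black cam disc (84 mm across, top 37 mm above the bench): upright bar 58 mm long (the point's x), 12 thick (y), 37 to 68 mm above the bench. Point: on the vertical axis, 55 mm up. Turn it by the bar or push one end round. Stiffness shows while turning or under a one-sided push; it fades in a grip at rest. Below: drum with a mouth to the tray and a spiral hook.
- cam (a joint): Cam angle, rad: 0 to 0.25 at the start (open), grows clockwise seen from above, stop 4.1. The hook takes the head from 0.7 on; from 1.8 it draws 4 mm per rad. Loose: under 0.1 N m (2 to 5 N on a wing's end). Bite, tray bearing: 0.15 N m, at 1.9 to 3.5. Then clamping climbs about 50 N per rad: 0.2 to 0.3 rad on is snug, 0.6 cracks the tray (35 N). Stays; backs off 0.03 when let go.
- dish: bystander: shallow white staining dish, 95 x 75 mm, 22 mm high, closed on all four sides (the gel tray has open ends)
- comb: bystander: white gel comb, 70 x 32 mm, 6 mm thick, lying flat
- pipette: bystander: white pipette lying down, 260 mm long, 30 mm high
- tipbox: bystander: full blue pipette-tip box, 120 x 82 mm, 49 mm high
- tuberack: bystander: white micro-tube rack with capped tubes, 70 x 130 mm, 40 mm high
- timer: bystander: square grey lab timer, 62 x 62 mm, 18 mm high
- buffer: bystander: clear buffer bottle with a blue cap, 68 mm across, 150 mm high
- marker: bystander: marker pen lying down, 135 mm long, 16 mm thick
Things that resemble listed ones, but are neither listed nor needed, are in the scene too. What is shaped like the tray but green or red is not meant.

How it is judged:
By the outcome, as a careful person would: the job done as asked, in the order asked, and still so for the second after the job is handed in, with the robot touching nothing.
It also fails if it takes over 72 s, if anything falls off the work surface, if the arm or the gripper's body presses on something with over 40 N, if the wrist force passes 120 N, or if a joint passes its speed limit or range.

### The arm

A 6-joint arm with a two-finger parallel gripper is mounted at the origin on the work surface. World frame = base frame: x ahead of the robot, y to its left, z up, the work surface at z = 0. Lengths are in m, angles in rad, forces in N, time in s.
With the tool pointing down it reaches from about 0.35 to 0.975 m from the base axis. Payload 4.9 kg.
Tool frame: the origin (TCP) lies at the very end of the fingers, on their centre line; the grasp point (between the pads) lies 19 mm behind it; z points along the fingers, x is the direction in which the jaws open and shut, and the axes are right-handed (so a half turn about z gives the same grasp; the last joint's range is limited). The gripper opens to 85 mm and grips with 20 to 120 N. Pads are 22 mm wide; open, the fingers measure 114 mm over their backs; the gripper's body (76 mm by 85 mm) begins 54 mm behind the grasp point. The pads swing forward as they close: fully open they stand 13 mm farther back than shut.
Start: joints at [-1.313, 0.053, 1.613, -0, 1.476, -0.119], TCP at [0.23, -0.581, 0.231] pointing down, gripper open.
Joint ranges: [-3.01, 3.01], [-1.01, 2.22], [0.06, 2.58], [-1.02, 4.17], [0.09, 2.62], [-3.14, 3.14]. Speed limits (rad/s): [2.57, 2.57, 3.14, 3.14, 3.14, 3.14].

### API

Orientations are given as a unit quaternion [w, x, y, z].
In Python, from plant import manip, imaging gives the robot as it stands.
- The arm moves only by the shell command python3 -m pendant 'ROWS'. ROWS is JSON, a list that holds one entry, the list of rows, each a list of 7 numbers: the turn, a rotation vector about the world's x, y, z in units of pi rad (1.0 is pi rad), then the shift along the world's x, y, z in units of 250 mm (1.0 is 250 mm), then the opening, from 0 (shut) to 1 (fully open). In form: [[[ax, ay, az, tx, ty, tz, claw], ...]]. A call has 1 to 20 rows; each row shifts and turns the commanded pose from where the row before left it; what a row does not reach is not made up. A row lasts 1/8 s, in which the tool goes at most 62.5 mm and 10.7 degrees, less where a joint would pass 70% of its speed; a pose out of reach is approached as far as the arm can. A call with a number of a shift or a turn outside -1 to 1 is refused whole. A call with a gripper value outside its range is refused whole. The fingers move at their own pace and stop on an object; the grip force is fixed at half the most. Time passes only in rows, so rows that do not move let the fingers close. It gives the time, the measured TCP pose, the force and the opening at its end, in the units of the state.
- manip.state(): the state, without advancing time (a new reading comes with each control period).
- imaging.grab_frame(name): name is "scene" or "top" or "wrist"; returns a dict with "frame" (480x640x3 uint8, blue, green, red), "mtx" (3x3 intrinsics, pixels), "world_to_cam" (4x4, takes a point from world to camera coordinates). Camera axes: x right, y down, z forward; pixel columns grow to the right and rows downward; lengths in m; the calibration is good to about 2 mm. The wrist camera is an equidistant fisheye: a pixel r from the principal point sees the ray r / f radians off the axis. A picture is of the moment at which its call begins. There is no depth.
- manip.job_done(): hands the job in, once; it reports no verdict.
The state is a dict: "time": time; "joint_pos": joint angles; "joint_vel": joint speeds; "joint_efforts": joint torques, N m; "tool_pos": TCP position; "tool_rot": TCP orientation; "contact_force": force on the tool from outside, world axes, zero at the start; "ft_torque": the same for the moment, N m; "gripper_width": opening from 0.0 (shut) to 1.0 (fully open).
Only numpy, scipy, OpenCV 4.12 (cv2) and the standard library are available. Lean on these libraries where they do the work, as an engineer would, in place of code of your own. Each camera call takes 0.05 s, during which the arm holds its last target. There are 200 camera calls.

## Working session

There is one attempt and no reset: what is moved stays moved. The work goes in short steps, Python scripts to look and compute and a shell command to move; the robot and the scene stay as the last step left them, time stands still between calls to the robot, and variables do not carry over. Pictures are saved under pics/ and viewed, about 8 in all and at most 12, crops included, and the job is handed in when it is done.

```bash
ls; mkdir -p pics; cat > h.py <<'E'
import numpy as np, cv2
from plant import manip, imaging
def ray(c,u,v):
    K=np.array(c["mtx"]);T=np.array(c["world_to_cam"]);d=np.linalg.inv(K)@[u,v,1]
    R=T[:3,:3];return -R.T@T[:3,3],R.T@d
def at_z(c,u,v,z):
    o,d=ray(c,u,v);return o+d*(z-o[2])/d[2]
def proj(c,p):
    T=np.array(c["world_to_cam"]);q=T[:3,:3]@np.array(p)+T[:3,3];q=np.array(c["mtx"])@q;return q[:2]/q[2]
E
python3 - <<'E'
from h import *
import pickle
for n in("scene","top"):
    c=imaging.grab_frame(n);cv2.imwrite(f"pics/{n}0.png",c["frame"]);pickle.dump(c,open(n+".pkl","wb"));o,d=ray(c,320,240);print(n,o,d,c["mtx"][0])
print(manip.state())
E
```

```text
pics
scene [1.11633299 0.03745894 0.99058512] [-0.50423504 -0.03344568 -0.8629239 ] [490.75702314   0.         318.6951044 ]
top [ 0.38167943 -0.00704162  1.09442601] [ 0.16487771  0.02018664 -0.98614862] [449.92373726   0.         316.71504485]
{'time': 0.1, 'joint_pos': array([-1.31299226e+00,  5.33195923e-02,  1.61416563e+00,  1.65118838e-05,
        1.47603695e+00, -1.18989770e-01]), 'joint_vel': array([ 0.00113172, -0.00203588, -0.00218823,  0.00074487,  0.00041844,
        0.0013421 ]), 'joint_efforts': array([-9.15041292e-04, -3.94902027e+01, -3.71363461e+01, -1.11419702e-04,
        3.91552399e-03, -8.41765143e-06]), 'tool_pos': array([ 0.22982563, -0.58058938,  0.23016281]), 'tool_rot': array([-6.39435266e-04,  8.27024299e-01, -5.62165348e-01, -7.22462528e-04]), 'contact_force': array([ 0.45826258,  0.38351518, -0.62590512]), 'ft_torque': array([ 0.01436715, -0.02943875, -0.01756834]), 'gripper_width': 1.0012058159430703}
```

View pics/top0.png

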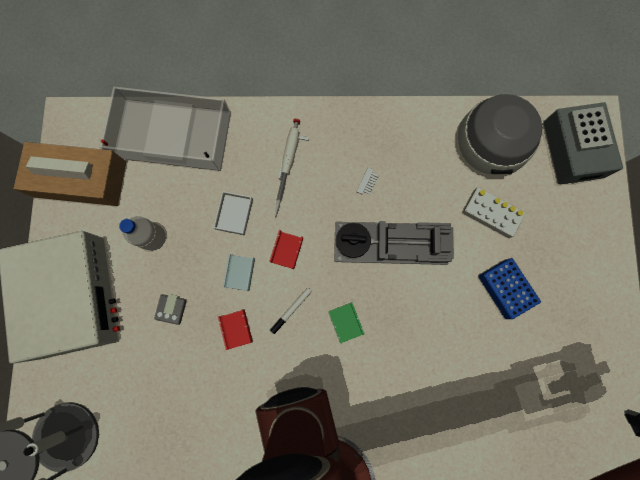

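View pics/scene0.png

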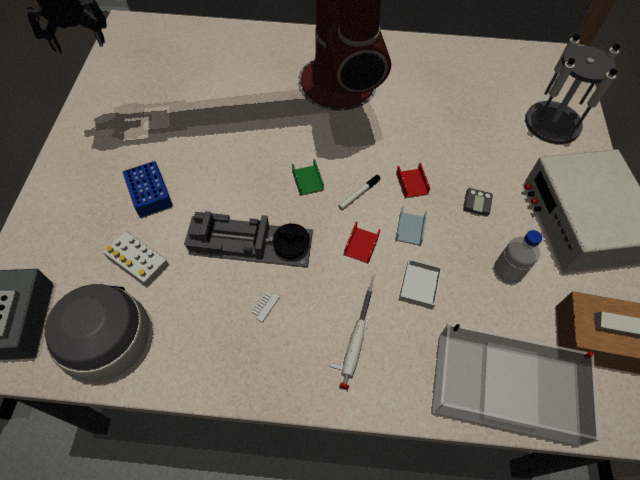

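The top view shows the caster at (393,242) with its cam at the left (352,240), so caster x points to world +y. The clear tray is at (239,272), red and green decoys are nearby, and the dish is at (234,213). I'll enlarge both.

```bash
python3 - <<'E'
from h import *
import pickle
def crop(c,x,y,w,h,s): return cv2.resize(c["frame"][y:y+h,x:x+w],None,fx=s,fy=s,interpolation=cv2.INTER_CUBIC)
t=pickle.load(open("top.pkl","rb"));s=pickle.load(open("scene.pkl","rb"))
o=np.zeros((600,800,3),np.uint8)
a=crop(t,330,215,130,55,6);o[:330,:780]=a
a=crop(t,218,250,45,45,6);o[330:600,:270]=a
a=crop(s,390,200,45,50,5);o[330:580,280:505]=a
a=crop(s,180,200,140,72,2);o[330:330+144,515:795]=a
cv2.imwrite("pics/crop.png",o)
E
```

```text
(no output)
```

View pics/crop.png

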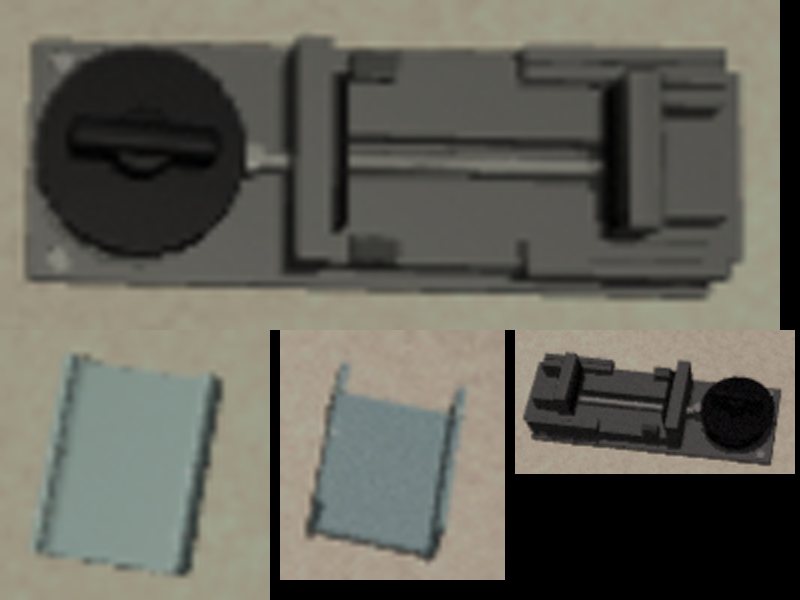

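The crops show the fixed wall's top centre at crop (316,151), the cam disc centre at (140,152) and the movable wall's top centre at (645,151). The tray corners are at (72,355), (218,378), (186,573) and (38,550).

```bash
python3 - <<'E'
from h import *
import pickle
t=pickle.load(open("top.pkl","rb"));s=pickle.load(open("scene.pkl","rb"))
A=lambda x,y,z:at_z(t,330+x/6-.4,215+y/6-.4,z)
fw=A(316,151,.054);cam=A(140,152,.037);mw=A(645,151,.068)
print("fw",fw,"cam",cam,"mw",mw,np.linalg.norm(cam-fw)*1e3,np.linalg.norm((mw-fw)[:2])*1e3)
for z,p in((.055,(70,135)),):pass
k1,k2=A(70,135,.068),A(218,147,.068);print("knob",k1,k2,np.linalg.norm(k1-k2))
d=(cam-mw)[:2];yaw=np.arctan2(d[1],d[0]);print("yaw",np.degrees(yaw))
B=lambda x,y,z:at_z(t,218+x/6-.4,250+(y-330)/6-.4,z)
l1,l2=B(72,355,.028),B(38,550,.028);r1,r2=B(219,378,0),B(188,574,0)
print(l1,l2,r1,r2);print(np.linalg.norm(l1-l2),np.linalg.norm(r1-r2))
c=(l1+l2+r1+r2)/4;d=(l1-l2+r1-r2)[:2];d/=np.linalg.norm(d);n=np.array([-d[1],d[0]])
print("tray c",c,"yaw",np.degrees(np.arctan2(d[1],d[0])),"width",n@((l1+l2-r1-r2)/2)[:2])
# scene view check of tray: floor bottom corners near end
S=lambda x,y,z:at_z(s,390+x/5-.4,200+(y-330)/5-.4,z)
print("scene near corners(bottom)",S(312-280,535,0),S(433-280,557,0),"far tops",S(344-280,363,.028),S(461-280,388,.028))
print("scene project cam,fw,mw",[proj(s,p).round(1) for p in(cam,fw,mw)])
E
```

```text
fw [ 0.5571094  -0.13125015  0.054     ] cam [ 0.55913292 -0.06374368  0.037     ] mw [ 0.55554491 -0.25513092  0.068     ] 69.64350691910661 123.89065751225262
knob [ 0.56040465 -0.03516383  0.068     ] [ 0.55607093 -0.09203655  0.068     ] 0.057037591916925076
yaw 88.92597969101311
[0.52505025 0.23178573 0.028     ] [0.44713453 0.24190107 0.028     ] [0.51974276 0.17705223 0.        ] [0.43972763 0.18689792 0.        ]
0.0785695830999693 0.08061859811029688
tray c [0.4829138  0.20940924 0.014     ] yaw -7.203475392576986 width 0.05523240773337391
scene near corners(bottom) [0.52100409 0.17638983 0.        ] [5.27175275e-01 2.32858029e-01 1.11022302e-16] far tops [0.441328   0.18625617 0.028     ] [0.44994365 0.24150673 0.028     ]
scene project cam,fw,mw [array([291.7, 237.5]), array([261.5, 230.2]), array([205.7, 221.5])]
```

The tray is at about (0.483, 0.209) with yaw -7°. The caster yaw is about 89° and the sizes agree. I'll move above the tray.

```bash
python3 -m pendant '[[[0,0,0.047,0.11,0.14,0,1],[0,0,0.047,0.11,0.14,0,1],[0,0,0.047,0.11,0.14,0,1],[0,0,0.047,0.11,0.14,0,1],[0,0,0.047,0.11,0.14,0,1],[0,0,0.047,0.11,0.14,0,1],[0,0,0.047,0.11,0.14,0,1],[0,0,0.047,0.11,0.14,0,1],[0,0,0.047,0.013,0.204,-0.04,1],[0,0,0.047,0.013,0.204,-0.04,1],[0,0,0.047,0.013,0.204,-0.04,1],[0,0,0.047,0.013,0.204,-0.04,1],[0,0,0.047,0.013,0.204,-0.04,1],[0,0,0.047,0.013,0.204,-0.04,1],[0,0,0.047,0.013,0.204,-0.04,1],[0,0,0.047,0.013,0.204,-0.04,1],[0,0,0.047,0.013,0.204,-0.04,1],[0,0,0.041,0.013,0.204,-0.04,1],[0,0,0,0,0,0,1]]]'
cat >> h.py <<'E'
from scipy.spatial.transform import Rotation as R
def st():
    s=manip.state();q=s["tool_rot"];m=R.from_quat([q[1],q[2],q[3],q[0]]).as_matrix()
    print("t",round(s["time"],2),"pos",s["tool_pos"].round(4),"ang",round(np.degrees(np.arctan2(m[1,0],m[0,0])),2),"z",m[:,2].round(3),"F",s["contact_force"].round(2),"M",s["ft_torque"].round(3),"w",round(s["gripper_width"],3));return s
def fish(c,p):
    T=np.array(c["world_to_cam"]);q=T[:3,:3]@np.array(p)+T[:3,3];K=np.array(c["mtx"]);r=np.hypot(q[0],q[1]);th=np.arctan2(r,q[2]);return np.array([K[0,2]+K[0,0]*th*q[0]/r,K[1,2]+K[1,1]*th*q[1]/r])
def fish_at(c,u,v,z):
    K=np.array(c["mtx"]);a,b=(u-K[0,2])/K[0,0],(v-K[1,2])/K[1,1];th=np.hypot(a,b)
    d=np.array([np.sin(th)*a/th,np.sin(th)*b/th,np.cos(th)]);T=np.array(c["world_to_cam"]);o=-T[:3,:3].T@T[:3,3];d=T[:3,:3].T@d;return o+d*(z-o[2])/d[2]
E
python3 - <<'E'
from h import *
import pickle
st();c=imaging.grab_frame("wrist");pickle.dump(c,open("w1.pkl","wb"));cv2.imwrite("pics/w1.png",c["frame"])
E
```

```text
time: 2.48
tool_pos: [0.4811, 0.2113, 0.1298]
tool_rot: [-0.001, 0.749, 0.663, -0.001]
contact_force: [-0.3, -0.7, 0.5]
gripper_width: 1.002
t 2.48 pos [0.4811 0.2113 0.1298] ang 83.07 z [-0.003 -0.    -1.   ] F [-0.35 -0.72  0.53] M [-0.012 -0.042 -0.011] w 1.002
```

View pics/w1.png

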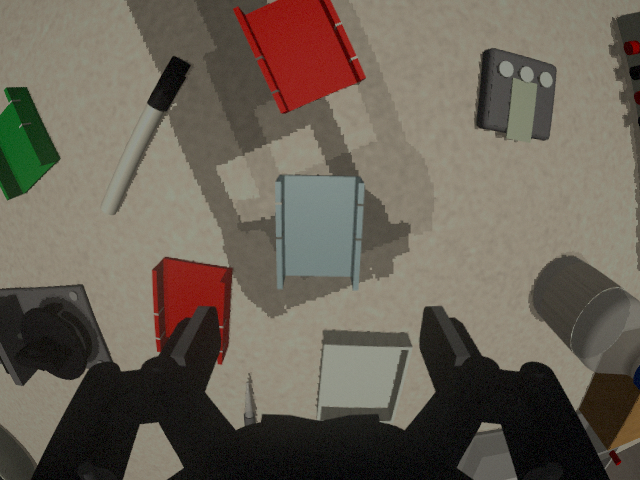

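The wrist view shows the tray squarely between the jaws, with rim corners at (277,178), (363,178), (358,289) and (278,289).

```bash
python3 - <<'E'
from h import *
import pickle
c=pickle.load(open("w1.pkl","rb"))
P=[fish_at(c,u,v,.028) for u,v in((277,178),(363,178),(358,289),(278,289))]
for p in P:print(p.round(4))
print(np.mean(P,0),[np.linalg.norm(P[i]-P[i-1]).round(4) for i in range(4)])
d=(P[2]+P[3]-P[0]-P[1]);print(np.degrees(np.arctan2(d[1],d[0])))
E
```

```text
[0.4373 0.1892 0.028 ]
[0.4443 0.2462 0.028 ]
[0.5261 0.2356 0.028 ]
[0.519  0.1769 0.028 ]
[0.48168319 0.21198067 0.028     ] [np.float64(0.0826), np.float64(0.0575), np.float64(0.0825), np.float64(0.0592)]
-7.983560825966011
```

```bash
python3 -m pendant '[[[0,0,0,0.002,0,-0.12,1],[0,0,0,0.002,0,-0.12,1],[0,0,0,0,0,-0.12,1],[0,0,0,0,0,-0.1,1],[0,0,0,0,0,-0.042,1],[0,0,0,0,0,0,0.5],[0,0,0,0,0,0,0.3],[0,0,0,0,0,0,0.3],[0,0,0,0,0,0,0.3],[0,0,0,0,0,0,0.3],[0,0,0,0,0,0,0.3]]]'; python3 -c "from h import *;st()"
```

```text
time: 3.9
tool_pos: [0.4846, 0.209, 0.0072]
tool_rot: [0.001, 0.75, 0.661, 0.001]
contact_force: [-1.2, -1.7, 5.4]
gripper_width: 0.686
t 3.9 pos [0.4846 0.209  0.0072] ang 82.79 z [ 0.002  0.    -1.   ] F [-1.16 -1.71  5.44] M [-0.199  0.128 -0.051] w 0.686
```

```bash
python3 -m pendant '[[[0,0,0,0,0,0.05,0.3],[0,0,0,0,0,0.1,0.3],[0,0,0,0,0,0.16,0.3],[0,0,0,0,0,0.16,0.3],[0,0,-0.0466,0.0287,-0.161,0.02,0.3],[0,0,-0.0466,0.0287,-0.161,0,0.3],[0,0,-0.0466,0.0287,-0.161,0,0.3],[0,0,-0.0466,0.0287,-0.161,0,0.3],[0,0,-0.0466,0.0287,-0.161,0,0.3],[0,0,-0.0466,0.0287,-0.161,0,0.3],[0,0,-0.0466,0.0287,-0.161,0,0.3],[0,0,-0.0466,0.0287,-0.161,0,0.3],[0,0,-0.0466,0.0287,-0.161,0,0.3],[0,0,-0.0466,0.0287,-0.16,0,0.3],[0,0,0,0,0,0,0.3],[0,0,0,0,0,0,0.3]]]'; python3 - <<'E'
from h import *
import pickle
st();c=imaging.grab_frame("wrist");pickle.dump(c,open("w2.pkl","wb"));cv2.imwrite("pics/w2.png",c["frame"])
E
```

```text
time: 5.9
tool_pos: [0.5547, -0.1928, 0.128]
tool_rot: [-0.001, 1.0, -0.009, -0.0]
contact_force: [-0.2, 0.6, -1.9]
gripper_width: 0.688
t 5.9 pos [ 0.5547 -0.1928  0.128 ] ang -1.05 z [-0.001  0.001 -1.   ] F [-0.21  0.62 -1.88] M [ 0.014 -0.02  -0.001] w 0.688
```

View pics/w2.png

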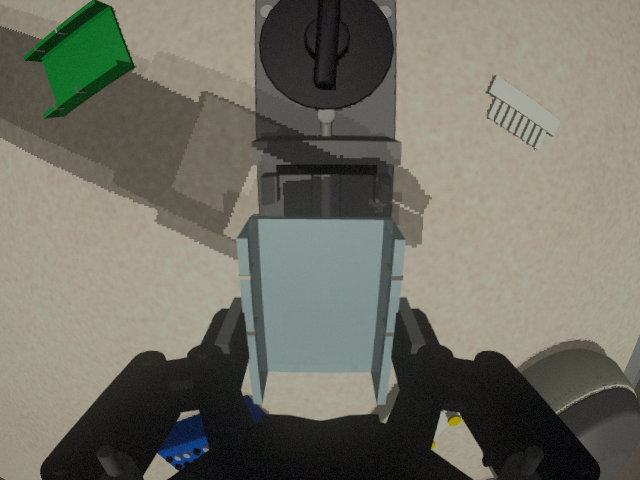

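The tray is held squarely and sits above the bed. The fixed wall's top edge runs (253,143) to (401,143), the cam disc spans columns 260–396, and the tray's front rim corners are at (237,238) and (405,238).

```bash
python3 - <<'E'
from h import *
import pickle
c=pickle.load(open("w2.pkl","rb"))
for n,u,v,z in(("fwL",252.5,143,.054),("fwR",401.5,143,.054),("camL",260,43,.037),("camR",396,43,.037),("cambot",328,108,.037),("bolt",326,116,.022),("rimL",237,238,.149),("rimR",405,238,.149),("rimLback",256,402,.149),("rimRback",381,402,.149),("floorL",258,218,.125),("floorR",391,218,.125)):
    print(n,fish_at(c,u,v,z).round(4))
E
```

```text
fwL [ 0.5166 -0.1239  0.054 ]
fwR [ 0.6039 -0.1253  0.054 ]
camL [ 0.5202 -0.0616  0.037 ]
camR [ 0.6043 -0.0626  0.037 ]
cambot [ 0.5613 -0.1048  0.037 ]
bolt [ 0.5602 -0.1099  0.022 ]
rimL [ 0.5264 -0.1494  0.149 ]
rimR [ 0.5857 -0.1505  0.149 ]
rimLback [ 0.5253 -0.228   0.149 ]
rimRback [ 0.5817 -0.2289  0.149 ]
floorL [ 0.5301 -0.1492  0.125 ]
floorR [ 0.585  -0.1502  0.125 ]
```

```bash
python3 -m pendant '[[[0,0,0,0.006,-0.004,-0.08,0.3],[0,0,0,0,0,-0.1,0.3],[0,0,0,0,0,-0.08,0.3],[0,0,0,0,0,-0.04,0.3],[0,0,0,0,0,-0.012,0.3],[0,0,0,0,0,-0.012,0.3],[0,0,0,0,0,-0.012,0.3],[0,0,0,0,0,0,0.3]]]'; python3 -c "from h import *;st()"
```

```text
time: 6.95
tool_pos: [0.5569, -0.1945, 0.0446]
tool_rot: [0.0, 1.0, -0.01, 0.0]
contact_force: [-0.3, -0.1, -1.8]
gripper_width: 0.683
t 6.95 pos [ 0.5569 -0.1945  0.0446] ang -1.09 z [ 0. -0. -1.] F [-0.31 -0.1  -1.82] M [ 0.017  0.004 -0.037] w 0.683
```

```bash
python3 -m pendant '[[[0,0,0,-0.002,0,-0.008,0.3],[0,0,0,0,0,-0.008,0.3],[0,0,0,0,0,-0.008,0.3],[0,0,0,0,0,-0.008,0.3],[0,0,0,0,0,-0.006,0.3],[0,0,0,0,0,0,0.3]]]'; python3 -c "from h import *;st()"
```

```text
time: 7.7
tool_pos: [0.5567, -0.1945, 0.035]
tool_rot: [0.0, 1.0, -0.009, 0.001]
contact_force: [3.7, -0.3, -2.0]
gripper_width: 0.687
t 7.7 pos [ 0.5567 -0.1945  0.035 ] ang -1.08 z [ 0.001 -0.    -1.   ] F [ 3.66 -0.31 -2.03] M [-0.123 -0.655  0.171] w 0.687
```

```bash
python3 -m pendant '[[[0,0,0,0.004,0,-0.004,0.3],[0,0,0,0,0,-0.006,0.3],[0,0,0,0,0,-0.005,0.3],[0,0,0,0,0,-0.003,0.3],[0,0,0,0,0,0,0.3]]]'; python3 -c "from h import *;st()"
```

```text
time: 8.32
tool_pos: [0.5569, -0.1943, 0.0312]
tool_rot: [-0.0, 1.0, -0.01, -0.001]
contact_force: [-2.6, 2.0, 6.2]
gripper_width: 0.69
t 8.32 pos [ 0.5569 -0.1943  0.0312] ang -1.09 z [-0.001  0.001 -1.   ] F [-2.56  1.96  6.16] M [0.308 0.419 0.014] w 0.69
```

```bash
python3 -m pendant '[[[0,0,0,0,0,0,0.8],[0,0,0,0,0,0,0.9],[0,0,0,0,0,0,0.9],[0,0,0,0,0,0.08,0.9],[0,0,0,0,0,0.12,0.9],[0,0,0,0,0,0.16,0.9],[0,0,0,0,-0.12,0.16,0.9],[0,0,0,0,-0.14,0.0,0.9],[0,0,0,0,-0.14,0,0.9],[0,0,0,0,0,0,0.9]]]'; python3 - <<'E'
from h import *
import pickle
st();c=imaging.grab_frame("wrist");pickle.dump(c,open("w3.pkl","wb"));cv2.imwrite("pics/w3.png",c["frame"])
E
```

```text
time: 9.57
tool_pos: [0.5573, -0.2967, 0.1622]
tool_rot: [0.001, 1.0, -0.011, 0.001]
contact_force: [-0.0, -0.2, -0.7]
gripper_width: 0.897
t 9.57 pos [ 0.5573 -0.2967  0.1622] ang -1.25 z [ 0.002 -0.002 -1.   ] F [-0.01 -0.22 -0.66] M [0.032 0.048 0.019] w 0.897
```

View pics/w3.png

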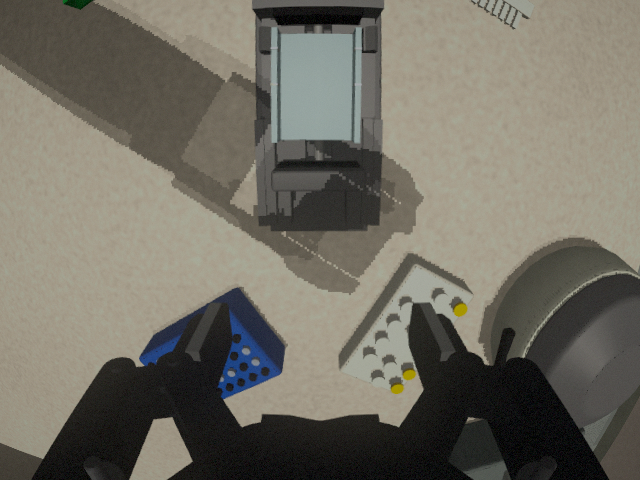

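The tray sits flat between the guides (272–362, 28–143), with the wall behind it at (315,180). Next I close the jaws, go down behind the wall and push gently.

```bash
python3 -m pendant '[[[0,0,0,-0.005,0.01,0,0],[0,0,0,0,0.01,-0.06,0],[0,0,0,0,0.01,-0.1,0],[0,0,0,0,0,-0.1,0],[0,0,0,0,0,-0.1,0],[0,0,0,0,0,-0.07,0],[0,0,0,0,0,-0.03,0],[0,0,0,0,0,0,0]]]'; python3 -c "from h import *;st()"
```

```text
time: 10.62
tool_pos: [0.5559, -0.2866, 0.045]
tool_rot: [-0.0, 1.0, -0.009, -0.0]
contact_force: [0.0, 0.6, -0.6]
gripper_width: 0.002
t 10.62 pos [ 0.5559 -0.2866  0.045 ] ang -1.08 z [-0.  0. -1.] F [ 0.    0.63 -0.57] M [ 0.01  -0.02  -0.054] w 0.002
```

```bash
python3 -m pendant '[[[0,0,0,0,0.016,0,0],[0,0,0,0,0.016,0,0],[0,0,0,0,0.016,0,0],[0,0,0,0,0.016,0,0],[0,0,0,0,0.012,0,0],[0,0,0,0,0.012,0,0],[0,0,0,0,0.01,0,0]]]'; python3 -c "from h import *;st()"
python3 -m pendant '[[[0,0,0,0,0.006,0,0],[0,0,0,0,0.006,0,0],[0,0,0,0,0,0,0]]]'; python3 -c "from h import *;st()"
```

```text
time: 11.5
tool_pos: [0.556, -0.2623, 0.0454]
tool_rot: [0.0, 1.0, -0.01, 0.0]
contact_force: [0.8, -1.8, 0.9]
gripper_width: 0.002
t 11.5 pos [ 0.556  -0.2623  0.0454] ang -1.09 z [ 0. -0. -1.] F [ 0.78 -1.77  0.9 ] M [-0.197 -0.057  0.018] w 0.002
time: 11.88
tool_pos: [0.5559, -0.2593, 0.0452]
tool_rot: [-0.0, 1.0, -0.01, -0.0]
contact_force: [-0.0, -1.0, 0.8]
gripper_width: -0.001
t 11.88 pos [ 0.5559 -0.2593  0.0452] ang -1.09 z [-0.  0. -1.] F [-0.03 -1.05  0.79] M [-0.152  0.006 -0.022] w -0.001
```

Wall sliding at 1–2 N. Continuing in small increments.

```bash
for i in 1; do python3 -m pendant '[[[0,0,0,0,0.006,0,0],[0,0,0,0,0.004,0,0]]]'; python3 -m pendant '[[[0,0,0,0,0.004,0,0],[0,0,0,0,0.004,0,0]]]';python3 -m pendant '[[[0,0,0,0,0.004,0,0]]]'; done | egrep "pos|force"
```

```text
tool_pos: [0.5559, -0.257, 0.0453]
contact_force: [0.6, -2.1, -1.1]
tool_pos: [0.556, -0.2549, 0.0453]
contact_force: [0.3, -2.8, -0.1]
tool_pos: [0.556, -0.2539, 0.0453]
contact_force: [0.5, -2.3, -0.1]
```

```bash
(python3 -m pendant '[[[0,0,0,0,0.004,0,0]]]'; python3 -m pendant '[[[0,0,0,0,0.004,0,0]]]';python3 -m pendant '[[[0,0,0,0,0.003,0,0]]]') | egrep "pos|force"
```

```text
tool_pos: [0.556, -0.2528, 0.0453]
contact_force: [0.3, -2.4, 0.1]
tool_pos: [0.556, -0.2518, 0.0453]
contact_force: [0.3, -3.0, -0.4]
tool_pos: [0.556, -0.2515, 0.0453]
contact_force: [0.3, -5.0, -0.3]
```

```bash
(python3 -m pendant '[[[0,0,0,0,0.002,0,0]]]'; python3 -m pendant '[[[0,0,0,0,0.002,0,0]]]') | egrep "pos|force"; python3 - <<'E'
from h import *
import pickle
st();c=imaging.grab_frame("top");pickle.dump(c,open("t2.pkl","wb"));f=c["frame"]
cv2.imwrite("pics/t2.png",cv2.resize(f[215:270,330:460],None,fx=6,fy=6,interpolation=cv2.INTER_CUBIC))
E
```

```text
tool_pos: [0.556, -0.2514, 0.0453]
contact_force: [-0.1, -5.6, -0.7]
tool_pos: [0.556, -0.2513, 0.0454]
contact_force: [0.2, -6.4, -1.9]
t 13.12 pos [ 0.556  -0.2513  0.0454] ang -1.09 z [ 0.    -0.003 -1.   ] F [ 0.19 -6.45 -1.91] M [-1.2   -0.055 -0.038] w 0.001
```

View pics/t2.png

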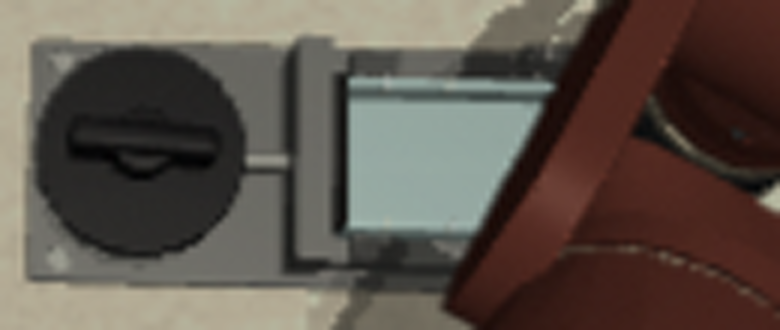

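The wall stopped at y = -0.2513, which is caster x of about -65 and within range, and the force is rising. So the tray bears on the gasket and the bolt head is under the disc. The knob is unchanged. I'll back off and go above the knob.

```bash
python3 -m pendant '[[[0,0,0,0,-0.03,0,0],[0,0,0,0,-0.05,0,0],[0,0,0,0,0,0.08,0],[0,0,0,0,0,0.14,0.3],[0,0,0,0,0,0.16,0.5],[0,0,0,0,0.06,0.04,0.5],[0,0,0,0,0.13,0,0.5],[0,0,0,0,0.17,0,0.5],[0,0,0,0,0.17,0,0.5],[0,0,-0.009,0.005,0.17,0,0.5],[0,0,-0.009,0.006,0.13,0,0.5],[0,0,0,0,0,0,0.5],[0,0,0,0,0,0,0.5]]]'; python3 - <<'E'
from h import *
import pickle
st();c=imaging.grab_frame("wrist");pickle.dump(c,open("w4.pkl","wb"));cv2.imwrite("pics/w4.png",c["frame"])
E
```

```text
time: 14.8
tool_pos: [0.5583, -0.0625, 0.1501]
tool_rot: [0.0, 0.999, -0.037, -0.0]
contact_force: [0.5, -0.3, -0.2]
gripper_width: 0.503
t 14.8 pos [ 0.5583 -0.0625  0.1501] ang -4.29 z [-0.001 -0.    -1.   ] F [ 0.46 -0.32 -0.15] M [ 0.006 -0.053 -0.019] w 0.503
```

View pics/w4.png

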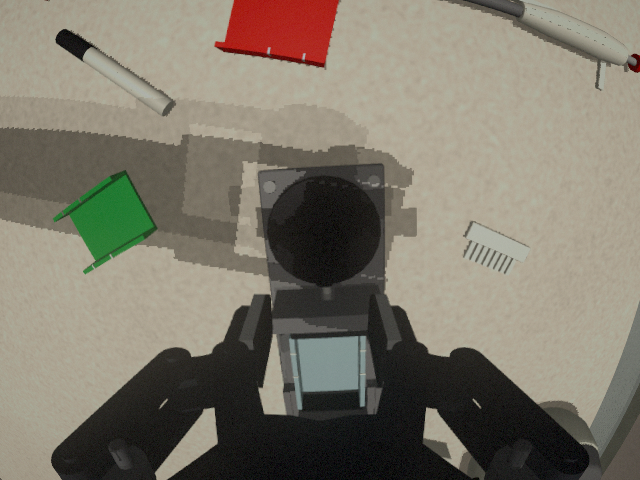

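The wrist view shows the cam disc centred at about (323,230), with the tray between the two end faces. Going down and gripping the bar.

```bash
python3 -m pendant '[[[0,0,0,0.001,-0.005,-0.12,0.5],[0,0,0,0,0,-0.14,0.5],[0,0,0,0,0,-0.1,0.5],[0,0,0,0,0,-0.05,0.5],[0,0,0,0,0,-0.01,0.5],[0,0,0,0,0,0,0.3],[0,0,0,0,0,0,0.05],[0,0,0,0,0,0,0.05],[0,0,0,0,0,0,0.05],[0,0,0,0,0,0,0.05],[0,0,0,0,0,0,0.05]]]'; python3 -c "from h import *;st()"
```

```text
time: 16.23
tool_pos: [0.5609, -0.0643, 0.047]
tool_rot: [0.0, 0.999, -0.038, 0.002]
contact_force: [4.7, -0.5, 0.8]
gripper_width: 0.126
t 16.23 pos [ 0.5609 -0.0643  0.047 ] ang -4.32 z [ 0.004 -0.001 -1.   ] F [ 4.72 -0.54  0.78] M [-0.092 -0.561  0.058] w 0.126
```

```bash
python3 -m pendant '[[[0,0,0,0.01,0,0,0.05],[0,0,0,0,0,0,0.05]]]' >/dev/null; python3 -c "from h import *;st()"
python3 -m pendant '[[[0,0,-0.05,0,0,0,0.05],[0,0,-0.05,0,0,0,0.05],[0,0,-0.05,0,0,0,0.05]]]'>/dev/null; python3 -c "from h import *;st()"
python3 -m pendant '[[[0,0,-0.05,0,0,0,0.05],[0,0,-0.05,0,0,0,0.05]]]'>/dev/null; python3 -c "from h import *;st()"
```

```text
t 16.48 pos [ 0.561  -0.0643  0.0469] ang -4.31 z [-0.003 -0.001 -1.   ] F [-5.21 -0.87  9.54] M [-0.136  0.898  0.029] w 0.124
t 16.85 pos [ 0.5613 -0.0644  0.0469] ang -31.59 z [-0.001 -0.001 -1.   ] F [-2.6  -1.69  8.13] M [-0.162  0.633  0.148] w 0.122
t 17.1 pos [ 0.5615 -0.0645  0.0469] ang -49.59 z [-0.001 -0.001 -1.   ] F [-2.27 -2.11  7.7 ] M [-0.195  0.485  0.116] w 0.13
```

```bash
python3 -m pendant '[[[0,0,-0.05,-0.002,0.002,-0.004,0.05],[0,0,-0.05,-0.002,0.002,-0.004,0.05],[0,0,-0.05,0,0,0,0.05]]]'>/dev/null; python3 -c "from h import *;st()"
python3 -m pendant '[[[0,0,-0.05,0,0,0,0.05],[0,0,-0.05,0,0,0,0.05]]]'>/dev/null; python3 -c "from h import *;st()"
```

```text
t 17.48 pos [ 0.5618 -0.0648  0.0469] ang -76.59 z [ 0.002 -0.004 -1.   ] F [-3.92 -5.23 14.18] M [-0.66   0.8    0.078] w 0.122
t 17.73 pos [ 0.5618 -0.0651  0.0469] ang -94.59 z [ 0.002 -0.004 -1.   ] F [-3.63 -6.78 14.  ] M [-0.739  0.783  0.104] w 0.13
```

```bash
python3 -m pendant '[[[0,0,0,-0.004,-0.008,0.014,0.05],[0,0,0,0,0,0,0.05]]]'>/dev/null; python3 -c "from h import *;st()"
for i in 1; do python3 -m pendant '[[[0,0,-0.03,0,0,0,0.05]]]'>/dev/null; python3 -c "from h import *;st()"
python3 -m pendant '[[[0,0,-0.03,0,0,0,0.05]]]'>/dev/null; python3 -c "from h import *;st()"
python3 -m pendant '[[[0,0,-0.03,0,0,0,0.05]]]'>/dev/null; python3 -c "from h import *;st()"; done
```

```text
t 17.98 pos [ 0.5616 -0.0652  0.047 ] ang -94.32 z [ 0.006 -0.    -1.   ] F [10.49 -1.46 -6.81] M [-0.17  -1.534 -0.048] w 0.125
t 18.1 pos [ 0.5616 -0.0652  0.047 ] ang -99.82 z [ 0.006 -0.001 -1.   ] F [10.58 -1.59 -6.49] M [-0.278 -1.459  0.134] w 0.121
t 18.23 pos [ 0.5616 -0.0653  0.047 ] ang -105.25 z [ 0.006 -0.001 -1.   ] F [10.89 -2.64 -7.14] M [-0.278 -1.525  0.076] w 0.124
t 18.35 pos [ 0.5616 -0.0654  0.047 ] ang -110.65 z [ 0.006 -0.001 -1.   ] F [10.88 -3.45 -5.49] M [-0.257 -1.5    0.058] w 0.123
```

```bash
python3 -m pendant '[[[0,0,0,0.003,-0.002,-0.004,0.05],[0,0,-0.03,0,0,0,0.05]]]'>/dev/null; python3 -c "from h import *;st()"
for i in 1; do python3 -m pendant '[[[0,0,-0.03,0,0,0,0.05]]]'>/dev/null; python3 -c "from h import *;st()"
python3 -m pendant '[[[0,0,-0.03,0,0,0,0.05]]]'>/dev/null; python3 -c "from h import *;st()"
python3 -m pendant '[[[0,0,-0.03,0,0,0,0.05]]]'>/dev/null; python3 -c "from h import *;st()"; done
```

```text
t 18.6 pos [ 0.5616 -0.0655  0.0469] ang -116.01 z [ 0.003 -0.    -1.   ] F [ 4.8  -0.7   2.07] M [ 0.065 -0.605  0.042] w 0.122
t 18.73 pos [ 0.5616 -0.0656  0.047 ] ang -121.44 z [ 0.003 -0.    -1.   ] F [ 3.7  -0.61  1.63] M [-0.071 -0.591  0.055] w 0.126
t 18.85 pos [ 0.5615 -0.0656  0.0469] ang -126.83 z [ 0.003 -0.001 -1.   ] F [ 3.5  -1.74  0.97] M [-0.135 -0.552  0.09 ] w 0.121
t 18.98 pos [ 0.5615 -0.0657  0.0469] ang -132.23 z [ 0.003 -0.001 -1.   ] F [ 3.76 -1.21  3.06] M [-0.134 -0.552  0.107] w 0.121
```

```bash
for i in 1; do python3 -m pendant '[[[0,0,-0.02,0,0,0,0.05]]]'>/dev/null; python3 -c "from h import *;st()"
python3 -m pendant '[[[0,0,-0.02,0,0,0,0.05]]]'>/dev/null; python3 -c "from h import *;st()"
python3 -m pendant '[[[0,0,-0.02,0,0,0,0.05]]]'>/dev/null; python3 -c "from h import *;st()"
python3 -m pendant '[[[0,0,-0.02,0,0,0,0.05]]]'>/dev/null; python3 -c "from h import *;st()"; done
```

```text
t 19.1 pos [ 0.5615 -0.0657  0.0469] ang -135.79 z [ 0.003 -0.001 -1.   ] F [ 4.45 -2.15  1.92] M [-0.066 -0.5    0.073] w 0.122
t 19.23 pos [ 0.5615 -0.0658  0.047 ] ang -139.38 z [ 0.003 -0.001 -1.   ] F [ 3.35 -1.66  2.2 ] M [-0.127 -0.479  0.085] w 0.123
t 19.35 pos [ 0.5614 -0.0658  0.0469] ang -142.98 z [ 0.003 -0.001 -1.   ] F [ 3.28 -1.82  2.27] M [-0.174 -0.492  0.141] w 0.126
t 19.48 pos [ 0.5614 -0.0658  0.047 ] ang -146.57 z [ 0.003 -0.001 -1.   ] F [ 3.19 -1.57  2.57] M [-0.167 -0.541  0.068] w 0.124
```

```bash
for i in 1; do python3 -m pendant '[[[0,0,-0.02,0,0,0,0.05]]]'>/dev/null; python3 -c "from h import *;st()"
python3 -m pendant '[[[0,0,-0.02,0,0,0,0.05]]]'>/dev/null; python3 -c "from h import *;st()"
python3 -m pendant '[[[0,0,-0.02,0,0,0,0.05]]]'>/dev/null; python3 -c "from h import *;st()"; done
```

```text
t 19.6 pos [ 0.5613 -0.0659  0.047 ] ang -150.18 z [ 0.003 -0.001 -1.   ] F [ 2.94 -1.04  2.73] M [-0.212 -0.416  0.077] w 0.124
t 19.73 pos [ 0.5613 -0.0659  0.0469] ang -153.78 z [ 0.002 -0.001 -1.   ] F [ 2.98 -1.95  3.6 ] M [-0.191 -0.471  0.081] w 0.127
t 19.85 pos [ 0.5612 -0.0659  0.047 ] ang -157.37 z [ 0.002 -0.001 -1.   ] F [ 3.18 -3.04  2.89] M [-0.246 -0.351  0.02 ] w 0.124
```

```bash
for i in 1; do python3 -m pendant '[[[0,0,-0.02,0,0,0,0.05]]]'>/dev/null; python3 -c "from h import *;st()"
python3 -m pendant '[[[0,0,-0.02,0,0,0,0.05]]]'>/dev/null; python3 -c "from h import *;st()"
python3 -m pendant '[[[0,0,-0.02,0,0,0,0.05]]]'>/dev/null; python3 -c "from h import *;st()"; done
```

```text
t 19.98 pos [ 0.5612 -0.0659  0.0469] ang -160.97 z [ 0.002 -0.001 -1.   ] F [ 3.18 -2.55  3.89] M [-0.206 -0.325  0.036] w 0.128
t 20.1 pos [ 0.5611 -0.0659  0.0469] ang -164.57 z [ 0.002 -0.001 -1.   ] F [ 2.07 -2.78  3.03] M [-0.24  -0.347  0.061] w 0.121
t 20.23 pos [ 0.5611 -0.0659  0.0469] ang -168.17 z [ 0.002 -0.001 -1.   ] F [ 1.66 -2.78  3.19] M [-0.256 -0.305  0.052] w 0.126
```

```bash
for i in 1; do python3 -m pendant '[[[0,0,-0.02,0,0,0,0.05]]]'>/dev/null; python3 -c "from h import *;st()"
python3 -m pendant '[[[0,0,-0.02,0,0,0,0.05]]]'>/dev/null; python3 -c "from h import *;st()"
python3 -m pendant '[[[0,0,-0.02,0,0,0,0.05]]]'>/dev/null; s=$(python3 -c "from h import *;s=st();print(s['joint_pos'].round(3))"); echo "$s"; done
```

```text
t 20.35 pos [ 0.561  -0.0659  0.0469] ang -171.77 z [ 0.002 -0.001 -1.   ] F [ 1.94 -2.07  3.56] M [-0.244 -0.271  0.049] w 0.126
t 20.48 pos [ 0.561 -0.066  0.047] ang -175.37 z [ 0.002 -0.001 -1.   ] F [ 1.28 -2.11  3.37] M [-0.273 -0.311  0.048] w 0.123
t 20.6 pos [ 0.5609 -0.066   0.0469] ang -178.97 z [ 0.002 -0.001 -1.   ] F [ 2.05 -1.78  3.63] M [-0.281 -0.249  0.075] w 0.127
[-2.480e-01  9.700e-02  1.893e+00 -1.000e-03  1.149e+00  2.876e+00]
```

No bite yet at about 3.1 rad, and joint 6 is nearing its range. Regripping half a turn back.

```bash
python3 -m pendant '[[[0,0,0,0,0,0,0.4],[0,0,0,0,0,0,0.5],[0,0,0,0,0,0,0.5],[0,0,0,0,0,0.08,0.5],[0,0,0,0,0,0.1,0.5],[0,0,0.05,0,0,0.02,0.5],[0,0,0.05,0,0,0,0.5],[0,0,0.05,0,0,0,0.5],[0,0,0.05,0,0,0,0.5],[0,0,0.05,0,0,0,0.5],[0,0,0.05,0,0,0,0.5],[0,0,0.05,0,0,0,0.5],[0,0,0.05,0,0,0,0.5],[0,0,0.05,0,0,0,0.5],[0,0,0.05,0,0,0,0.5],[0,0,0.05,0,0,0,0.5],[0,0,0.05,0,0,0,0.5],[0,0,0.05,0,0,0,0.5],[0,0,0.05,0,0,0,0.5],[0,0,0.05,0,0,0,0.5]]]'>/dev/null;  python3 -c "from h import *;st()"
python3 -m pendant '[[[0,0,0.05,0,0,0,0.5],[0,0,0.05,0,0,0,0.5],[0,0,0.05,0,0,0,0.5],[0,0,0.05,0,0,0,0.5],[0,0,0.05,0,0,0,0.5],[0,0,0,0,0,0,0.5]]]'>/dev/null;  python3 -c "from h import *;st()"
```

```text
t 23.1 pos [ 0.5608 -0.0655  0.0975] ang -43.61 z [ 0.002 -0.    -1.   ] F [ 1.23  0.28 -0.7 ] M [ 0.056  0.05  -0.055] w 0.496
t 23.85 pos [ 0.5607 -0.0655  0.0972] ang 0.98 z [ 0.002 -0.    -1.   ] F [-0.27 -0.79 -0.68] M [ 0.016 -0.     0.005] w 0.5
```

```bash
python3 -m pendant '[[[0,0,0,0,0,-0.08,0.5],[0,0,0,0,0,-0.08,0.5],[0,0,0,0,0,-0.038,0.5],[0,0,0,0,0,0,0.4],[0,0,0,0,0,0,0.05],[0,0,0,0,0,0,0.05],[0,0,0,0,0,0,0.05],[0,0,0,0,0,0,0.05],[0,0,0,0,0,0,0.05]]]'>/dev/null;  python3 -c "from h import *;st()"
for i in 1; do python3 -m pendant '[[[0,0,-0.02,0,0,0,0.05]]]'>/dev/null; python3 -c "from h import *;st()"
python3 -m pendant '[[[0,0,-0.02,0,0,0,0.05]]]'>/dev/null; python3 -c "from h import *;st()"; done
```

```text
t 24.98 pos [ 0.5609 -0.0655  0.047 ] ang 1.07 z [ 0.002 -0.    -1.   ] F [0.31 0.39 1.98] M [ 0.046 -0.151 -0.055] w 0.12
t 25.1 pos [ 0.5609 -0.0655  0.047 ] ang -2.6 z [ 0.001 -0.    -1.   ] F [1.52 0.4  1.61] M [ 0.026 -0.118  0.067] w 0.124
t 25.23 pos [ 0.5608 -0.0656  0.047 ] ang -6.22 z [ 0.001 -0.    -1.   ] F [1.19 0.51 2.76] M [ 0.07  -0.034  0.105] w 0.124
```

```bash
for i in 1; do python3 -m pendant '[[[0,0,-0.02,0,0,0,0.05]]]'>/dev/null; python3 -c "from h import *;st()"
python3 -m pendant '[[[0,0,-0.02,0,0,0,0.05]]]'>/dev/null; python3 -c "from h import *;st()"; done
```

```text
t 25.35 pos [ 0.5608 -0.0656  0.047 ] ang -9.8 z [ 0.001 -0.001 -1.   ] F [ 1.14 -0.42  2.18] M [ 0.017 -0.135  0.171] w 0.124
t 25.48 pos [ 0.5608 -0.0656  0.047 ] ang -13.4 z [ 0.001 -0.001 -1.   ] F [1.53 0.07 1.56] M [ 0.007 -0.083  0.217] w 0.123
```

```bash
for i in 1; do python3 -m pendant '[[[0,0,-0.02,0,0,0,0.05]]]'>/dev/null; python3 -c "from h import *;st()"
python3 -m pendant '[[[0,0,-0.01,0,0,0,0.05]]]'>/dev/null; python3 -c "from h import *;st()"; done
```

```text
t 25.6 pos [ 0.5608 -0.0656  0.0471] ang -16.99 z [ 0.001 -0.001 -1.   ] F [ 1.17 -1.43  3.3 ] M [-0.028 -0.073  0.319] w 0.126
t 25.73 pos [ 0.5608 -0.0656  0.047 ] ang -18.75 z [ 0.001 -0.001 -1.   ] F [ 1.78 -0.8   3.17] M [ 0.02  -0.077  0.232] w 0.127
```

The knob bites at roughly -5° to -8.5° tool angle, with torque climbing from 0.07 through 0.15 to about 0.3 N m. A final -2.5° puts it about 15° past the bite. Then I release and retreat.

```bash
python3 -m pendant '[[[0,0,-0.014,0,0,0,0.05]]]'>/dev/null; python3 -c "from h import *;st()"
python3 -m pendant '[[[0,0,0,0,0,0,0.4],[0,0,0,0,0,0,0.5],[0,0,0,0,0,0,0.5],[0,0,0,0,0,0.1,0.5],[0,0,0,0,0,0.16,0.5],[0,0,0,0,0,0.2,0.5],[0,0,0,-0.06,0.1,0.1,0.5],[0,0,0,-0.06,0.2,0,0.5],[0,0,0,-0.06,0.2,0,0.5],[0,0,0,-0.06,0.2,0,0.5],[0,0,0,0,0.2,0,0.5],[0,0,0,0,0,0,0.5],[0,0,0,0,0,0,0.5]]]'>/dev/null
python3 - <<'E'
from h import *
st();o=np.zeros((600,780,3),np.uint8)
f=imaging.grab_frame("top")["frame"];o[:330]=cv2.resize(f[215:270,330:460],None,fx=6,fy=6,interpolation=cv2.INTER_CUBIC)
f=imaging.grab_frame("scene")["frame"];o[330:,:540]=cv2.resize(f[200:267,183:318],None,fx=4,fy=4,interpolation=cv2.INTER_CUBIC)[:270]
o[330:,540:]=cv2.resize(f,(240,180))[:, :] if 0 else cv2.copyMakeBorder(cv2.resize(f,(240,180)),0,90,0,0,0)
cv2.imwrite("pics/fin.png",o)
E
```

```text
t 25.85 pos [ 0.5608 -0.0656  0.047 ] ang -21.28 z [ 0.001 -0.001 -1.   ] F [ 1.   -0.04  3.44] M [ 0.014 -0.026  0.283] w 0.125
t 27.48 pos [0.5001 0.1594 0.1861] ang -21.22 z [-0.    -0.001 -1.   ] F [-0.4  -0.22 -0.24] M [-0.058 -0.015 -0.004] w 0.503Traceback (most recent call last):
  File "<stdin>", line 4, in <module>
ValueError: could not broadcast input array from shape (268,540,3) into shape (270,540,3)
```

```bash
python3 - <<'E'
from h import *
o=np.zeros((600,780,3),np.uint8)
f=imaging.grab_frame("top")["frame"];o[:330]=cv2.resize(f[215:270,330:460],None,fx=6,fy=6,interpolation=cv2.INTER_CUBIC)
f=imaging.grab_frame("scene")["frame"];o[330:598,:540]=cv2.resize(f[200:267,183:318],None,fx=4,fy=4,interpolation=cv2.INTER_CUBIC)
o[330:510,540:]=cv2.resize(f,(240,180))
cv2.imwrite("pics/fin.png",o)
E
```

```text
(no output)
```

View pics/fin.png

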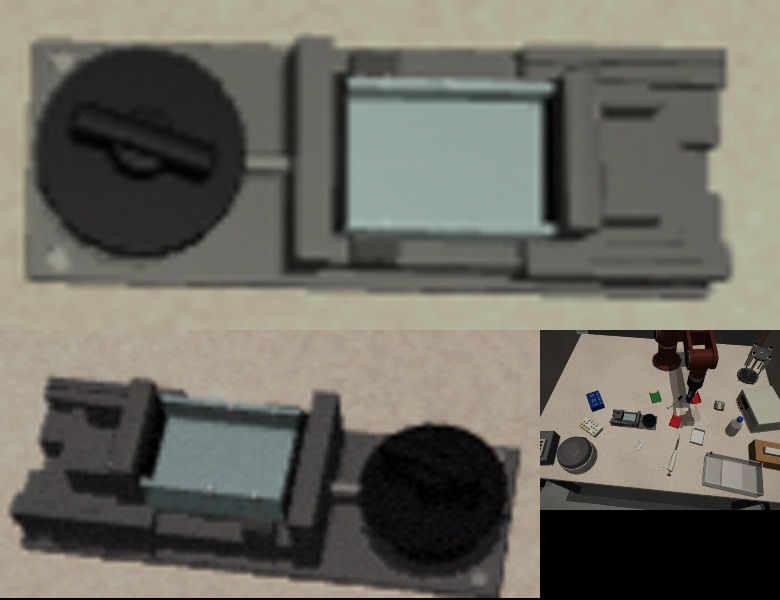

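The final picture shows the tray clamped between both faces and intact, the wall at (582,150), and the knob turned and staying put. Bystanders are where they were and the arm is clear. Handing in.

```bash
python3 -c "
from plant import manip
print(manip.job_done())"
```

```text
the job is handed in; nothing more can be done
None
```

The gel caster is ready to pour, and I handed the job in at about 27.6 s of the 72 s allowed.

- **Tray:** it is seated in its bed between the guides.
- **End wall:** I slid it up gently until it bore on the tray. The peak push was about 6.5 N, and the wall stopped at caster x of about -65 mm, inside the expected range.
- **Cam:** I turned the knob clockwise, with one regrip half a turn back because the wrist joint was near its limit. It bit at about 3.2 to 3.3 rad: torque rose from 0.05–0.08 N m, crossed 0.15, and reached about 0.28. I stopped roughly 13–16° past the bite and let go.

**Last checks:** the final top and scene pictures show the tray intact and tight between both faces, the knob holding its angle, the bystanders undisturbed and the arm clear.

**Unsure or disagreeing:**
- The bite angle is only good to about ±2°, because the torque readings are noisy by about 0.03 N m. One reading was 0.32, followed by 0.23 at a slower turn.
- The clamped torque rose faster than I expected from the 50 N per rad figure.
- The top and wrist cameras disagreed by about 3 mm across the caster, which I settled by feel during the placing and gripping.

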